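# Lock the bridge of a pressure cooker with its slip-clutch knob

### The arm

A 7-joint arm with a two-finger parallel gripper is mounted at the origin on the work surface. World frame = base frame: x ahead of the robot, y to its left, z up, the work surface at z = 0. Lengths are in m, angles in rad, forces in N, time in s.
With the tool pointing down it reaches from about 0.4 to 0.85 m from the base axis. Payload 10.4 kg.
Tool frame: the origin (TCP) lies at the very end of the fingers, on their centre line; the grasp point (between the pads) lies 19 mm behind it; z points along the fingers, y is the direction in which the jaws open and shut (so a half turn about z gives the same grasp; the last joint's range is limited). The gripper opens to 87 mm and grips with 3 to 60 N. Pads are 19 mm wide; open, the fingers measure 117 mm over their backs; the gripper's body (75 mm by 190 mm) begins 51 mm behind the grasp point.
Start: joints at [-1.183, 0.332, -0.065, 1.46, 0.022, 1.35, -0.088], TCP at [0.25, 0.573, 0.223] pointing down, gripper open.
Joint ranges: [-2.6, 2.6], [-0.5, 2.12], [-1.47, 1.34], [0.16, 2.42], [-1.27, 4.41], [0.06, 2.06], [-2.6, 2.6]. Speed limits (rad/s): [2.22, 2.22, 2.79, 2.79, 3.14, 3.14, 3.14].

### API

Orientations are given as a unit quaternion [x, y, z, w].
In Python, from bench import r gives the robot as it stands.
- The arm moves only by the tool move_arm, never from a script. Its argument "deltas" is a list of rows, each a list of 5 numbers: the gripper's target within -1 to 1 (fully open at 1, half-way at 0, shut at -1), then the shift along the tool's x, y, z as a fraction of full scale, then the turn about the tool's z as a fraction of full scale. A call has 1 to 12 rows; each row shifts and turns the commanded pose from where the row before left it, along the tool's axes as they then stand; what a row does not reach is not made up. Full scale, the value 1, is 2.5 cm for a shift and 90 degrees for a turn. A row lasts 1/12 s, in which the tool goes at most 41.7 mm and 7.16 degrees, less where a joint would pass 70% of its speed; a pose out of reach is approached as far as the arm can. A call with a number of a shift or a turn outside -1 to 1 is refused whole. A call with a gripper value outside its range is refused whole. The fingers move at their own pace and stop on an object; "squeeze" is the grip in N (left out, the last holds). Time passes only in rows, so rows that do not move let the fingers close. It gives the time, the measured TCP pose, the force and the opening at its end, in the units of the state.
- r.read_state(): the state, without advancing time (a new reading comes with each control period).
- r.camera(name): name is "side" or "top"; returns the picture (420x560x3 uint8, red, green, blue); there is no depth.
- r.camera_info(name): a dict with "K" (3x3 intrinsics, pixels), "R" (3x3) and "t" (3): a world point X has camera coordinates R X + t. Camera axes: x right, y down, z forward; pixel columns grow to the right and rows downward; lengths in m; the calibration is good to about 2 mm. A picture is of the moment at which its call begins. camera_info takes no time and is no camera call.
- r.close_job(): hands the job in, once; it reports no verdict.
Trained networks look in the newest picture that a camera, given by its name, has taken for a name from the list of things; names that differ only in an ending like _2 or _b are one class to them, and where a whole thing is asked for, a point or a joint stands for the part that bears it (a point fixed in the world has none). Each returns a list of dicts, best first, with "confidence" (0 to 1); they miss things now and then, are a little off and sometimes report something else, mostly with a low value. They report only what shows in the picture. A call takes as long as a camera call.
- r.boxes_of(camera, label): "position" ([x, y, z] in m, in the coordinates of the camera as it stood for that picture, good to about 4 mm: the middle of the surface that is visible of it).
- r.tip_of(camera, label): "position" ([x, y, z] in m, in the coordinates of the camera as it stood for that picture, good to about 4 mm: a listed point, or the origin of a listed thing).
The state is a dict: "time": time; "joint_positions": joint angles; "joint_vel": joint speeds; "joint_torque": joint torques, N m; "ee_pos": TCP position; "eef_rot": TCP orientation; "ft_force": force on the tool from outside, world axes, zero at the start; "torque": the same for the moment, N m; "width": finger opening in m.
Only numpy, scipy, OpenCV 4.12 (cv2) and the standard library are available. Lean on these libraries where they do the work, as an engineer would, in place of code of your own. Each camera call takes 0.05 s, during which the arm holds its last target.

### The job

Close the pressure cooker: swing its steel bridge clockwise until both toes are fully under the pot's two lugs, up against their stops. Then turn the wing knob on top clockwise to draw the bridge up tight, and stop at the first slip of the knob's clutch: turning on would crush the gasket. Leave everything else on the table where it is.

Things in the scene. Friction and masses are not known exactly. Their poses are not given: they have to be found in the camera images.
- cooker: Steel bridge-type pressure cooker, full, will not move: pot 220 mm across, lid on, lid top at 157 mm. Origin under its centre on the table, z up. Black loop handles on its own +x and -x sides reach 160 mm out. On its +y and -y sides a lug sticks out of the wall to 137 mm: a 66 mm wide plate, underside 115.8 to 120.2 mm above the table, its clockwise end folded down as a stop.
- vent_weight (a point): Top of the vent weight on the lid: 26 mm across, 174 mm above the table, 73 mm from the cooker's axis. Clear of the bridge's swing; keep the fingers off it. A smaller safety valve (top at 160 mm) passes under the bridge.
- bridge: Steel bow over the lid, turning about the cooker's vertical axis; origin on the axis at mid-thickness of its bar, 187.8 to 188.6 mm above the table at the start. Bar straight along its own y. Starts 0.55 to 1.05 rad anticlockwise (from above) of home. Home: its y axis along the cooker's y axis, toes under the lugs against the stops; it turns no further. Swings with about 0.25 N m, stays where left.
- bridge_grip (a point): Middle of the bar 80 mm out from the axis on the bridge's +y side, a place to grip (the same on the -y side). Bar 296 mm long, 22 mm wide (its x), 12 mm thick, 30 mm of air under it. At each end a leg goes down outside the lug, 145 mm out, to a 22 mm wide toe pointing inwards; until tightened, the toes pass 2 to 7.5 mm below the lugs.
- knob: Black wing knob on the axis above the bridge: wing 62 mm long (its x), 14 wide (y), 32 tall, 28 mm free beside it below its centre. Origin at the wing's centre, 250 mm up at all times. Clockwise tightens: 0.19 N m for 0.18 to 0.62 turn, never the same, till the bridge bears; then up within 0.4 rad to 0.36 N m, where the clutch slips. Turned on, its drag climbs slowly and the gasket is crushed.
- mug: Bystander: insulated steel drinking mug with black lid and handle, 90 mm across, 164 mm tall; origin under its centre
- spice_jar: Bystander: small spice jar, 46 mm across, 95 mm tall; origin under its centre
- sauce_bottle: Bystander: amber glass sauce bottle, 62 mm across, 210 mm tall; origin under its centre
- tablet: Bystander: tablet lying flat, 172 x 248 x 8 mm; origin under its centre
- rolling_pin: Bystander: tapered wooden rolling pin lying along its x axis, 330 mm long, 41 mm thick; origin under its middle
- scraper: Bystander: dough scraper lying flat, steel blade 105 x 150 mm with a wooden grip, 25 mm high; origin under its middle
- wooden_spoon: Bystander: wooden spoon, 270 mm long, lying along its x axis; origin under its middle

How it is judged:
On the way, in this order (a step that is already met when the one before it is completed fails the run):
1. the bridge is swung home, both toes under the lugs against the stops (within 0.09 rad) (angle between the y axis of bridge and the y axis of cooker, either way round below 0.09 rad), for 0.2 s.
2. the knob has drawn the bridge up tight, to the clutch's limit: it pulls on the lugs with over 70 N, nobody holding it (angle between the y axis of bridge and the y axis of cooker, either way round below 0.09 rad and contact force between the fingers and bridge below 1 N and contact force between bridge and anything else above 70 N), for 0.1 s.
At the end, for the whole second after the job is handed in: The bridge is home under both lugs (within 0.09 rad) and pulls up on them with 70 to 115 N (the clutch first slips at about 88 N); bridge and knob are let go and at rest (all of step 2 and contact force between bridge and anything else below 115 N and angular speed of knob below 0.1 rad/s); the robot touches nothing.
It fails at once if the knob is turned on after its clutch slips and the gasket is crushed (the bridge, not held by the fingers, pulls on the lugs with over 115 N) (contact force between the fingers and bridge below 1 N and contact force between bridge and anything else above 115 N).
It fails at once if something else on the table is pushed or knocked aside (more than 30 mm) (distance of any of mug, spice_jar, sauce_bottle, tablet, rolling_pin, scraper, wooden_spoon from where it was at the start of the episode above 0.03 m).
It also fails if it takes over 70 s, if anything falls off the work surface, if the arm or the gripper's body presses on something with over 40 N, if the wrist force passes 120 N, or if a joint passes its speed limit or range.

## Working session

There is one attempt and no reset: what is moved stays moved. The work goes in short steps, Python scripts to look and compute and a tool call to move; the robot and the scene stay as the last step left them, time stands still between calls to the robot, and variables do not carry over. Pictures are saved under pics/ and viewed, and the job is handed in when it is done.

Besides the shell and the picture viewer there is one more tool, called after ">>>" as name(argument=value, ...), one argument or row to a line, values as JSON. move_arm: Moves the arm, as the interface text tells. Shift numbers are shares of 2.5 cm and turn numbers shares of 90 degrees, none past 1 either way. Its arguments: {"type":"object","properties":{"deltas":{"type":"array","items":{"type":"array","items":{"type":"number"}}},"squeeze":{"type":"number"}},"required":["deltas"]}

```bash
ls; mkdir -p pics
cat > h.py <<'E'
import numpy as np, cv2
from bench import r
def towld(cam,p):
    c=r.camera_info(cam);R=np.array(c["R"]);t=np.array(c["t"])
    return R.T@(np.array(p)-t)
def proj(cam,X):
    c=r.camera_info(cam);p=np.array(c["R"])@np.array(X)+np.array(c["t"]);p=np.array(c["K"])@p
    return p[:2]/p[2]
def save(cam,fn):
    im=np.array(r.camera(cam));cv2.imwrite(fn,im[:,:,::-1]);return im
def find(cam,l,f="tip"):
    o=(r.tip_of if f=="tip" else r.boxes_of)(cam,l)
    for d in o[:4]: print(cam,l,f,round(d["confidence"],2),towld(cam,d["position"]).round(4),proj(cam,towld(cam,d["position"])).round(0))
    return o
E
python3 - <<'E'
from h import *
for c in("side","top"):
    save(c,f"pics/{c}0.png")
    for l in("cooker","bridge","bridge_grip","knob","vent_weight","mug","sauce_bottle"): find(c,l)
    i=r.camera_info(c);print(c,(-np.array(i["R"]).T@np.array(i["t"])).round(3))
s=r.read_state();print({k:np.round(v,3) for k,v in s.items()})
E
```

```text
pics
side cooker tip 0.69 [ 0.5308 -0.0155 -0.0021] [297. 246.]
side bridge tip 0.95 [ 0.5277 -0.0096  0.1876] [300. 198.]
side bridge_grip tip 0.89 [0.4737 0.0451 0.1886] [314. 210.]
side knob tip 0.58 [ 0.5311 -0.0158  0.2496] [300. 179.]
side mug tip 0.77 [ 6.575e-01 -2.118e-01 -4.000e-04] [276. 210.]
side sauce_bottle tip 0.85 [ 0.6748 -0.451  -0.0022] [287. 181.]
side sauce_bottle tip 0.33 [ 5.271e-01 -1.640e-02 -1.000e-04] [298. 246.]
side [0.305 1.096 0.848]
top cooker tip 0.57 [ 0.53   -0.0132 -0.0022] [301. 218.]
top bridge tip 0.88 [ 0.5288 -0.0114  0.1838] [302. 215.]
top bridge tip 0.61 [ 0.361  -0.5518 -0.0038] [442. 265.]
top bridge_grip tip 0.71 [0.4754 0.0431 0.1886] [286. 230.]
top knob tip 0.6 [ 0.5282 -0.0134  0.2534] [304. 213.]
top vent_weight tip 0.91 [ 0.4669 -0.0537  0.1736] [314. 233.]
top mug tip 0.72 [ 0.6559 -0.2117  0.0029] [353. 187.]
top sauce_bottle tip 0.86 [ 6.725e-01 -4.558e-01 -1.000e-04] [416. 184.]
top sauce_bottle tip 0.68 [0.4762 0.0418 0.1883] [286. 230.]
top [0.427 0.03  1.509]
{'time': np.float64(0.8), 'joint_positions': array([-1.183,  0.332, -0.065,  1.46 ,  0.022,  1.35 , -0.089]), 'joint_vel': array([ 0.001,  0.   ,  0.001,  0.002,  0.   ,  0.   , -0.001]), 'joint_torque': array([-0.0000e+00, -6.2298e+01,  2.5000e-02, -3.9011e+01, -6.1000e-02,
        3.2000e-02,  0.0000e+00]), 'ee_pos': array([0.25 , 0.573, 0.223]), 'eef_rot': array([ 0.204,  0.979,  0.   , -0.   ]), 'ft_force': array([ 0.396, -0.156, -0.056]), 'torque': array([-0.026, -0.005, -0.008]), 'width': np.float64(0.087)}
```

Run:
```python
import cv2
a=cv2.imread("pics/top0.png");b=cv2.imread("pics/side0.png")
cv2.imwrite("pics/top0c.png",cv2.resize(a[140:300,210:400],None,fx=4,fy=3.75,interpolation=3)[:600,:])
cv2.imwrite("pics/side0c.png",cv2.resize(b[140:290,200:400],None,fx=4,fy=4,interpolation=3))
```

```text
(no output)
```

View pics/top0.png

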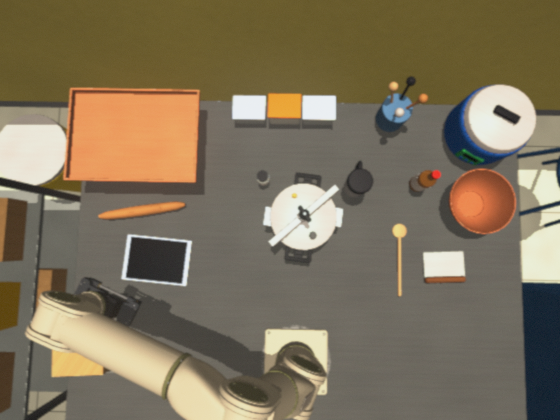

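View pics/side0.png

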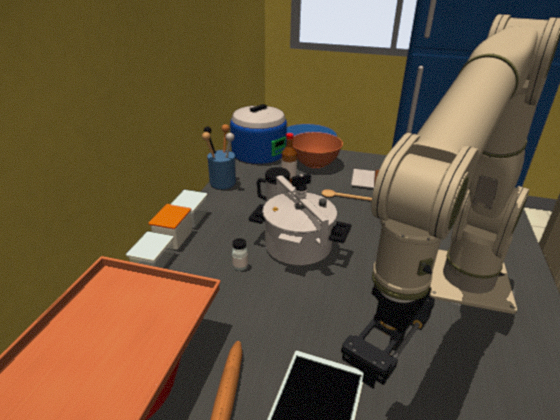

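```bash
ls pics
```

```text
side0.png
side0c.png
top0.png
top0c.png
```

View pics/top0c.png

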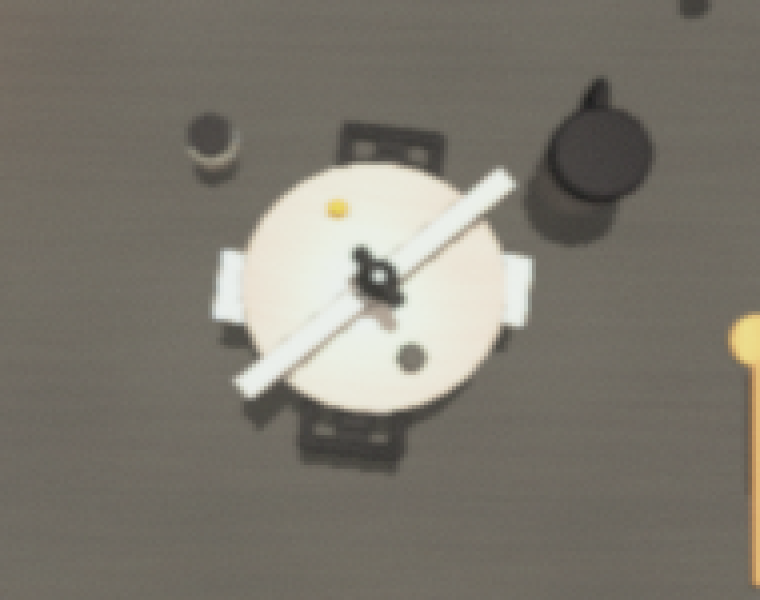

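View pics/side0c.png

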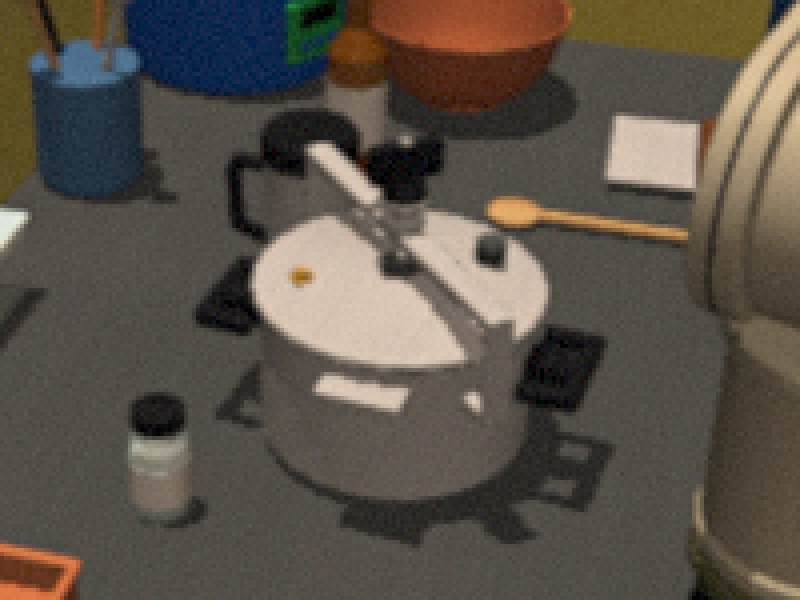

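```bash
cat > ov.py <<'E'
from h import *
import sys
def ov(src,out,c,yaw,phi,psi=None,cam="top",x0=210,y0=140,w=190,h=150):
    a=cv2.imread(src)[y0:y0+h,x0:x0+w];a=cv2.resize(a,None,fx=4,fy=4,interpolation=cv2.INTER_CUBIC)
    def poly(pts,z,ang,col):
        R=np.array([[np.cos(ang),-np.sin(ang)],[np.sin(ang),np.cos(ang)]])
        P=[(proj(cam,np.r_[c+R@np.array(p),z])-[x0,y0]+.5)*4 for p in pts]
        cv2.polylines(a,[np.round(P).astype(int)],True,col,1)
    cir=[(.11*np.cos(t),.11*np.sin(t)) for t in np.linspace(0,6.28,60)]
    poly(cir,.157,0,(255,0,0))
    for s in(1,-1):
        poly([(-.033,s*.11),(.033,s*.11),(.033,s*.137),(-.033,s*.137)],.12,yaw,(0,0,255))
        poly([(s*.11,-.03),(s*.16,-.03),(s*.16,.03),(s*.11,.03)],.12,yaw,(0,255,255))
    poly([(-.011,-.148),(.011,-.148),(.011,.148),(-.011,.148)],.194,phi,(0,200,0))
    if psi is not None: poly([(-.031,-.007),(.031,-.007),(.031,.007),(-.031,.007)],.266,psi,(255,0,255))
    cv2.imwrite(out,a[:600,:800])
E
python3 - <<'E'
from ov import *
ov("pics/top0.png","pics/ov1.png",np.array([.5295,-.0125]),-.13,.75,-.8)
ov("pics/side0.png","pics/ov1s.png",np.array([.5295,-.0125]),-.13,.75,-.8,"side",200,140,200,150)
E
```

```text
(no output)
```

View pics/ov1.png

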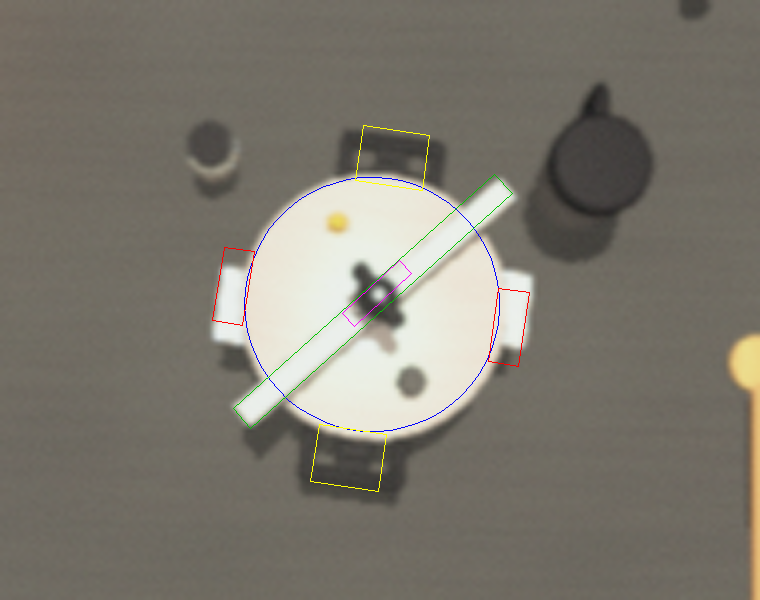

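View pics/ov1s.png

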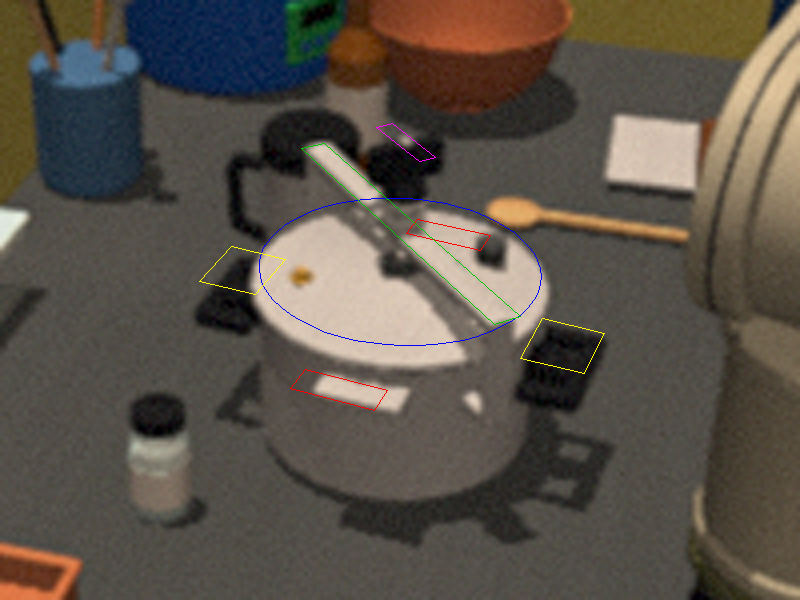

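```bash
sed -i 's/(-.033,s\*.11),(.033,s\*.11),(.033,s\*.137),(-.033,s\*.137)/(-s*.051,s*.11),(s*.015,s*.11),(s*.015,s*.137),(-s*.051,s*.137)/; s/,-.03),(s\*.16,-.03),(s\*.16,.03),(s\*.11,.03)/,-.047),(s*.16,-.047),(s*.16,.047),(s*.11,.047)/' ov.py
python3 - <<'E'
from ov import *
c=np.array([.529,-.0135])
ov("pics/top0.png","pics/ov2.png",c,-.13,.75,.67)
ov("pics/side0.png","pics/ov2s.png",c,-.13,.75,.67,"side",200,140,200,150)
E
```

```text
(no output)
```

View pics/ov2.png

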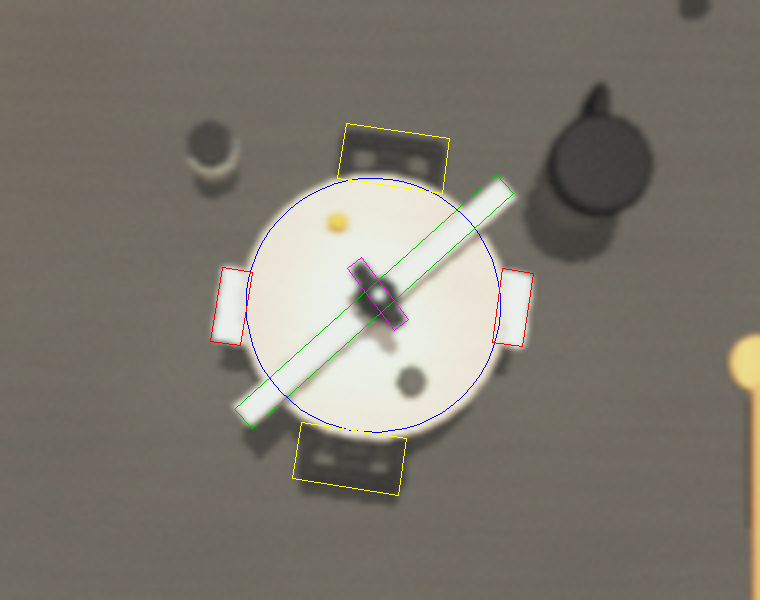

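View pics/ov2s.png

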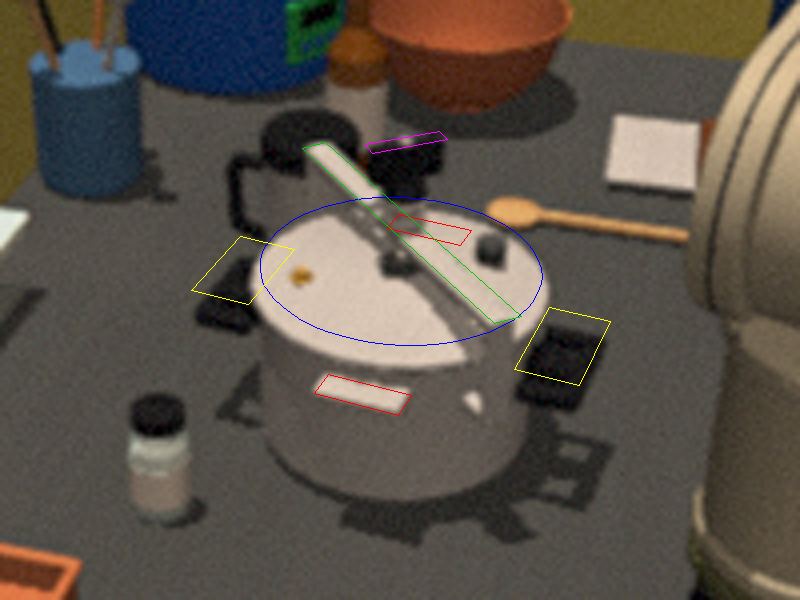

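>>> move_arm(
  deltas=[
    [1,0,0,-0.8,0.065],
    [1,0,0,-0.8,0.065],
    [1,0,0,-0.8,0.065],
    [1,0,0,-0.8,0.065],
    [1,0,0,0,0],
  ],
)

```text
time: 1.22
ee_pos: [0.25, 0.5742, 0.3071]
eef_rot: [0.401, 0.916, 0.003, -0.0]
ft_force: [0.3, -0.5, 0.5]
width: 0.0871
```

```bash
cat >> h.py <<'E'
def st():
    s=r.read_state();q=np.array(s["eef_rot"]);from scipy.spatial.transform import Rotation as Ro
    M=Ro.from_quat(q).as_matrix();print("t",round(s["time"],2),"pos",np.round(s["ee_pos"],4),"jaw",round(np.arctan2(M[1,1],M[0,1]),3),"zax",M[:,2].round(3),"F",np.round(s["ft_force"],1),"T",np.round(s["torque"],3),"w",round(float(s["width"]),4),"q",np.round(s["joint_positions"],2))
    return s,M
def to(X):
    s,M=st();d=M.T@(np.array(X)-s["ee_pos"]);print("tool delta mm",(d*1000).round(1),"units",(d/.025).round(2))
E
python3 -c "
from h import *
to([.471,.0487,.303])"
```

```text
t 1.22 pos [0.25   0.5742 0.3071] jaw 0.745 zax [ 0.002  0.006 -1.   ] F [ 0.3 -0.5  0.5] T [0.016 0.096 0.005] w 0.0871 q [-1.23  0.3  -0.01  1.33  0.    1.51 -0.49]
tool delta mm [-536.1 -194.1    1.5] units [-21.44  -7.76   0.06]
```

>>> move_arm(
  deltas=[
    [1,-0.97,-0.35,0,0],
    [1,-0.97,-0.35,0,0],
    [1,-0.97,-0.35,0,0],
    [1,-0.97,-0.35,0,0],
    [1,-0.97,-0.35,0,0],
    [1,-0.97,-0.35,0,0],
    [1,-0.97,-0.35,0,0],
    [1,-0.97,-0.35,0,0],
    [1,-0.97,-0.35,0,0],
    [1,-0.97,-0.35,0,0],
    [1,-0.97,-0.35,0,0],
  ],
)

```text
time: 2.13
ee_pos: [0.3617, 0.3111, 0.3023]
eef_rot: [0.398, 0.918, 0.0, -0.0]
ft_force: [0.7, 0.0, -0.2]
width: 0.0872
```

>>> move_arm(
  deltas=[
    [1,-0.97,-0.35,0,0],
    [1,-0.97,-0.35,0,0],
    [1,-0.97,-0.35,0,0],
    [1,-0.97,-0.35,0,0],
    [1,-0.97,-0.35,0,0],
    [1,-0.97,-0.35,0,0],
    [1,-0.97,-0.35,0,0],
    [1,-0.97,-0.35,0,0],
    [1,-0.97,-0.35,0,0],
    [1,0,0,0,0],
    [1,0,0,0,0],
  ],
)

```text
time: 3.05
ee_pos: [0.4531, 0.098, 0.3024]
eef_rot: [0.399, 0.917, 0.0, -0.0]
ft_force: [0.8, 0.4, -0.2]
width: 0.0872
```

```bash
python3 -c "
from h import *
to([.471,.0487,.303])"
```

```text
t 3.05 pos [0.4531 0.098  0.3024] jaw 0.75 zax [ 0.  0. -1.] F [ 0.8  0.4 -0.2] T [ 0.032  0.005 -0.017] w 0.0872 q [-0.75 -0.09  0.42  1.75  0.04  1.47  0.41]
tool delta mm [-48.3 -20.5  -0.6] units [-1.93 -0.82 -0.03]
```

>>> move_arm(
  deltas=[
    [1,-0.97,-0.41,0,0],
    [1,-0.96,-0.41,0,0],
    [1,0,0,0.8,0],
    [1,0,0,0.8,0],
    [1,0,0,0.8,0],
    [1,0,0,0.8,0],
    [1,0,0,0,0],
    [1,0,0,0,0],
  ],
)

```text
time: 3.72
ee_pos: [0.4702, 0.0508, 0.2222]
eef_rot: [0.397, 0.918, -0.001, -0.001]
ft_force: [0.9, -0.5, 0.0]
width: 0.0872
```

```bash
python3 -c "
from ov import *
to([.471,.0487,.171])
for c in ('top','side'):
  save(c,f'pics/{c}1.png');find(c,'bridge_grip');find(c,'bridge')
c=np.array([.529,-.0135])
ov('pics/top1.png','pics/ov3.png',c,-.13,.75)
ov('pics/side1.png','pics/ov3s.png',c,-.13,.75,None,'side',200,140,200,150)
"
```

```text
t 3.72 pos [0.4702 0.0508 0.2222] jaw 0.753 zax [-0.002 -0.    -1.   ] F [ 0.9 -0.5  0. ] T [-0.008 -0.013  0.005] w 0.0872 q [-0.7  -0.03  0.49  1.87  0.01  1.3   0.54]
tool delta mm [-2.1 -0.7 51.2] units [-0.09 -0.03  2.05]
top bridge tip 0.81 [ 0.528  -0.0133  0.1872] [303. 215.]
side bridge_grip tip 0.74 [0.4752 0.0438 0.191 ] [313. 209.]
side bridge tip 0.95 [ 0.5289 -0.0119  0.1885] [300. 197.]
```

View pics/ov3s.png

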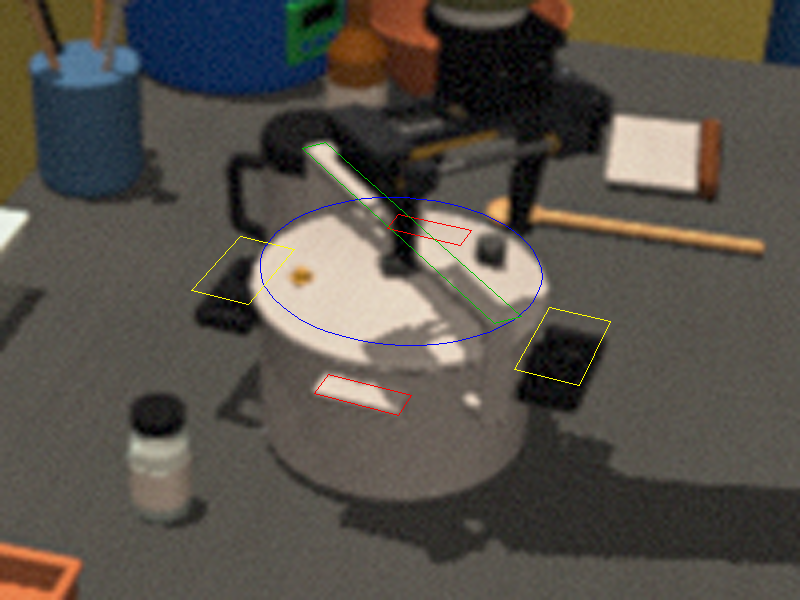

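View pics/ov3.png

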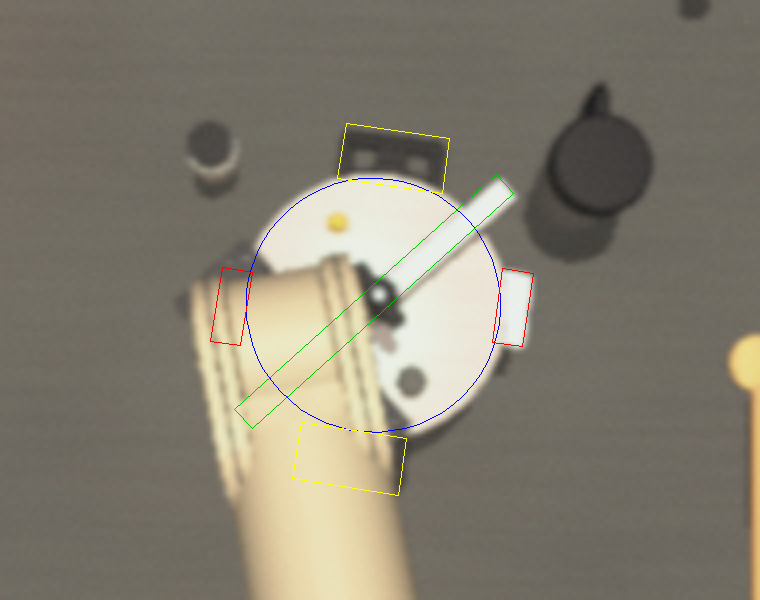

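>>> move_arm(
  deltas=[
    [1,-0.09,0,0.5,0],
    [1,0,0,0.5,0],
    [1,0,0,0.5,0],
    [1,0,0,0.5,0],
    [1,0,0,0,0],
    [-1,0,0,0,0],
    [-1,0,0,0,0],
    [-1,0,0,0,0],
    [-1,0,0,0,0],
  ],
  squeeze=15,
)

```text
time: 4.77
ee_pos: [0.4728, 0.0484, 0.1733]
eef_rot: [0.398, 0.917, 0.001, 0.0]
ft_force: [0.7, 0.6, 0.3]
width: 0.068
```

>>> move_arm(
  deltas=[
    [-1,0,0,0,0],
    [-1,0,0,0,0],
    [-1,0,0,0,0],
    [-1,0,0,0,0],
    [-1,0,0,0,0],
    [-1,0,0,0,0],
  ],
)

```text
time: 5.27
ee_pos: [0.4724, 0.0483, 0.1725]
eef_rot: [0.398, 0.917, 0.0, -0.0]
ft_force: [-0.1, -0.7, 0.2]
width: 0.0285
```

```bash
python3 -c "
from ov import *
to([.471,.0487,.171])"
```

```text
t 5.27 pos [0.4724 0.0483 0.1725] jaw 0.752 zax [-0.  0. -1.] F [-0.1 -0.7  0.2] T [-0.065  0.014  0.011] w 0.0285 q [-0.69  0.02  0.5   1.93 -0.01  1.19  0.57]
tool delta mm [ 1.2 -0.7  1.5] units [ 0.05 -0.03  0.06]
```

>>> move_arm(
  deltas=[
    [-1,0,0,0,0],
    [-1,0,0,0,0],
    [-1,0,0,0,0],
    [-1,0,0,0,0],
  ],
)

```text
time: 5.6
ee_pos: [0.4724, 0.0484, 0.1725]
eef_rot: [0.398, 0.917, 0.0, -0.0]
ft_force: [0.6, 0.3, -0.1]
width: 0.0223
```

```bash
python3 -c "
from ov import *
s,M=st()
p=s['ee_pos'];c=np.array([.529,-.0135]);d=p[:2]-c;print(np.linalg.norm(d),np.arctan2(-d[0],d[1]))"
```

```text
t 5.6 pos [0.4724 0.0484 0.1725] jaw 0.752 zax [ 0.  0. -1.] F [ 0.6  0.3 -0.1] T [ 0.095 -0.063 -0.181] w 0.0223 q [-0.69  0.02  0.5   1.93 -0.01  1.19  0.57]
0.08383974890649677 0.7408223054142052
```

>>> move_arm(
  deltas=[
    [-1,-0.006,0.2,0,0.038],
    [-1,-0.006,0.2,0,0.038],
    [-1,-0.006,0.2,0,0.038],
    [-1,-0.006,0.2,0,0.038],
    [-1,-0.006,0.2,0,0.038],
    [-1,-0.006,0.2,0,0.038],
    [-1,0,0,0,0],
  ],
)

```text
time: 6.18
ee_pos: [0.4979, 0.0642, 0.1724]
eef_rot: [0.556, 0.831, -0.0, 0.0]
ft_force: [0.6, -1.7, 0.1]
width: 0.022
```

```bash
python3 -c "
from ov import *
s,M=st()
p=s['ee_pos'];c=np.array([.529,-.0135]);d=p[:2]-c;print(np.linalg.norm(d),np.arctan2(-d[0],d[1]), 'tool F',M.T@s['ft_force'])"
```

```text
t 6.18 pos [0.4979 0.0642 0.1724] jaw 0.391 zax [-0.    -0.001 -1.   ] F [ 0.6 -1.7  0.1] T [-0.345 -0.118 -0.022] w 0.022 q [-0.7   0.09  0.51  1.87 -0.05  1.19  0.22]
0.08365985246276468 0.38123006057757725 tool F [-1.82376266 -0.13138852 -0.08172559]
```

>>> move_arm(
  deltas=[
    [-1,-0.006,0.2,0,0.038],
    [-1,-0.006,0.2,0,0.038],
    [-1,-0.006,0.2,0,0.038],
    [-1,-0.006,0.2,0,0.038],
    [-1,-0.006,0.2,0,0.038],
    [-1,-0.006,0.2,0,0.038],
    [-1,-0.006,0.2,0,0.038],
    [-1,0,0,0,0],
  ],
)

```text
time: 6.85
ee_pos: [0.532, 0.0702, 0.1724]
eef_rot: [0.716, 0.698, -0.0, 0.0]
ft_force: [0.6, -2.8, 0.4]
width: 0.0217
```

```bash
cat > b.py <<'E'
from ov import *
s,M=st()
p=s['ee_pos'];c=np.array([.529,-.0135]);d=p[:2]-c;print(np.linalg.norm(d),np.arctan2(-d[0],d[1]), 'tool F',(M.T@s['ft_force']).round(2))
E
python3 b.py
```

```text
t 6.85 pos [0.532  0.0702 0.1724] jaw -0.026 zax [-0.    -0.001 -1.   ] F [ 0.6 -2.8  0.4] T [-0.628 -0.095  0.075] w 0.0217 q [-0.71  0.18  0.55  1.79 -0.1   1.2  -0.15]
0.08378455005953639 -0.0355447047589554 tool F [-2.79  0.67 -0.39]
```

>>> move_arm(
  deltas=[
    [-1,-0.003,0.1,0,0.019],
    [-1,-0.003,0.1,0,0.019],
    [-1,0,0,0,0],
  ],
)

```text
time: 7.1
ee_pos: [0.5365, 0.07, 0.1725]
eef_rot: [0.736, 0.677, -0.0, 0.0]
ft_force: [0.7, -3.7, 1.4]
width: 0.0217
```

```bash
python3 b.py
```

```text
t 7.1 pos [0.5365 0.07   0.1725] jaw -0.083 zax [-0.    -0.001 -1.   ] F [ 0.7 -3.7  1.4] T [-0.759 -0.021  0.214] w 0.0217 q [-0.71  0.19  0.56  1.78 -0.11  1.2  -0.2 ]
0.08380160593471832 -0.0901895692128291 tool F [-3.61  1.01 -1.4 ]
```

>>> move_arm(
  deltas=[
    [-1,-0.001,0.067,0,0.0127],
    [-1,-0.001,0.067,0,0.0127],
    [-1,0,0,0,0],
  ],
)

```text
time: 7.35
ee_pos: [0.5398, 0.0697, 0.1724]
eef_rot: [0.75, 0.662, -0.0, -0.0]
ft_force: [-2.0, -4.7, 0.9]
width: 0.0216
```

```bash
python3 b.py
```

```text
t 7.35 pos [0.5398 0.0697 0.1724] jaw -0.125 zax [-0.001 -0.    -1.   ] F [-2.  -4.7  0.9] T [-0.98   0.324  0.314] w 0.0216 q [-0.71  0.2   0.56  1.77 -0.11  1.2  -0.24]
0.08390801060917667 -0.1287876589801279 tool F [-4.89 -1.43 -0.91]
```

>>> move_arm(
  deltas=[
    [-1,-0.001,0.067,0,0.0127],
    [-1,-0.001,0.067,0,0.0127],
    [-1,0,0,0,0],
  ],
)

```text
time: 7.6
ee_pos: [0.5417, 0.0694, 0.1719]
eef_rot: [0.763, 0.647, -0.002, -0.001]
ft_force: [-7.7, -4.0, 2.5]
width: 0.0219
```

```bash
python3 b.py
```

```text
t 7.6 pos [0.5417 0.0694 0.1719] jaw -0.165 zax [-0.004 -0.001 -1.   ] F [-7.7 -4.   2.5] T [-1.051  1.759  0.407] w 0.0219 q [-0.71  0.21  0.57  1.76 -0.12  1.21 -0.27]
0.08382543085357172 -0.15269228155489192 tool F [-5.23 -6.93 -2.46]
```

>>> move_arm(
  deltas=[
    [-1,0,0.1,0,0],
    [-1,0,0.1,0,0],
    [-1,0,0,0,0],
    [-1,0,0,0,0],
  ],
)

```text
time: 7.93
ee_pos: [0.5438, 0.0692, 0.171]
eef_rot: [0.762, 0.647, -0.004, -0.003]
ft_force: [-21.3, -2.5, 6.8]
width: 0.0217
```

```bash
python3 b.py; python3 -c "
from h import *
save('side','pics/side2.png')
from ov import ov
ov('pics/side2.png','pics/ov4s.png',np.array([.529,-.0135]),-.13,-.13,None,'side',200,140,200,150)"
```

```text
t 7.93 pos [0.5438 0.0692 0.171 ] jaw -0.163 zax [-0.011  0.    -1.   ] F [-21.3  -2.5   6.8] T [-0.623  4.663  0.062] w 0.0217 q [-0.7   0.22  0.57  1.75 -0.13  1.21 -0.26]
0.0840065069144812 -0.177123052862162 tool F [ -5.96 -20.67  -6.56]
```

View pics/ov4s.png

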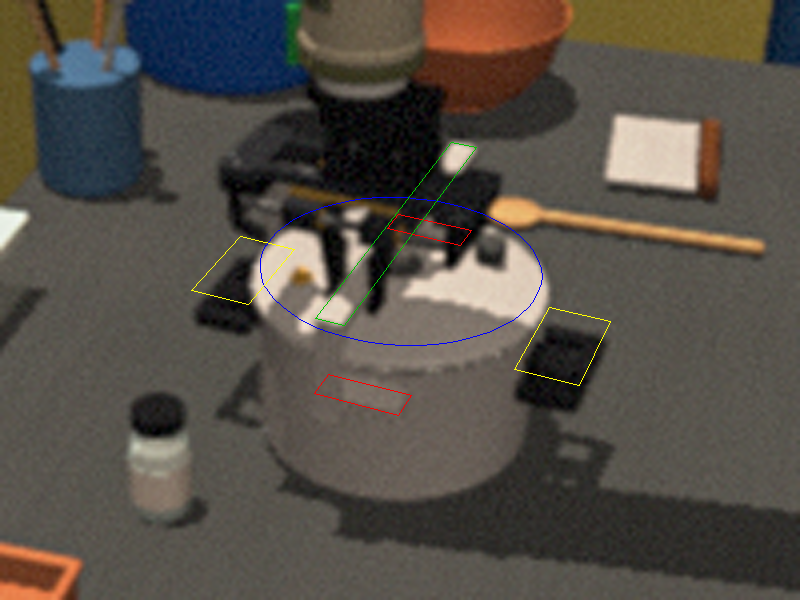

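>>> move_arm(
  deltas=[
    [-1,0,-0.12,0,0],
    [1,0,0,0,0],
    [1,0,0,0,0],
    [1,0,0,0,0],
    [1,0,0,0,0],
    [1,0,0,0,0],
    [1,0,0,0,0],
    [1,0,0,0,0],
    [1,0,0,0,0],
    [1,0,0,0,0],
  ],
)

```text
time: 8.82
ee_pos: [0.5454, 0.0694, 0.1726]
eef_rot: [0.763, 0.647, 0.0, -0.0]
ft_force: [-0.4, 0.3, -0.1]
width: 0.0736
```

```bash
python3 b.py
```

```text
t 8.82 pos [0.5454 0.0694 0.1726] jaw -0.164 zax [ 0.  0. -1.] F [-0.4  0.3 -0.1] T [-0.064 -0.039  0.038] w 0.0736 q [-0.71  0.21  0.57  1.76 -0.12  1.21 -0.27]
0.08450680315238554 -0.19484148833506626 tool F [ 0.23 -0.43  0.13]
```

>>> move_arm(
  deltas=[
    [1,0,0,-0.8,0],
    [1,0,0,-0.8,0],
    [1,0,0,-0.9,0],
    [1,0.9,0,-0.9,-0.07],
    [1,0.9,0,-0.9,-0.07],
    [1,0.9,0,-0.9,-0.07],
    [1,0.9,0,-0.9,-0.07],
    [1,0,0,0,-0.07],
    [1,0,0,0,-0.07],
    [1,0,0,0,0],
  ],
)

```text
time: 9.65
ee_pos: [0.5452, 0.159, 0.3253]
eef_rot: [0.509, 0.861, 0.0, 0.0]
ft_force: [1.1, -0.1, -1.3]
width: 0.0872
```

```bash
python3 b.py; python3 -c "
from ov import *
for c in ('top','side'):
  save(c,f'pics/{c}3.png');find(c,'knob');find(c,'bridge');find(c,'bridge_grip')
c=np.array([.529,-.0135])
ov('pics/top3.png','pics/ov5.png',c,-.13,-.13)
ov('pics/side3.png','pics/ov5s.png',c,-.13,-.13,None,'side',200,140,200,150)"
```

```text
t 9.65 pos [0.5452 0.159  0.3253] jaw 0.502 zax [ 0.001  0.    -1.   ] F [ 1.1 -0.1 -1.3] T [-0.078 -0.064 -0.001] w 0.0872 q [-0.76  0.17  0.47  1.47 -0.08  1.52  0.2 ]
0.17329305938327244 -0.09386168987826143 tool F [-0.6   0.98  1.27]
top knob tip 0.41 [ 0.5301 -0.011   0.2516] [303. 213.]
top bridge tip 0.61 [ 0.5281 -0.0113  0.1868] [302. 215.]
top bridge_grip tip 0.79 [0.5379 0.0649 0.1903] [280. 212.]
side knob tip 0.5 [ 0.5282 -0.0126  0.2488] [301. 180.]
side bridge tip 0.82 [ 0.529  -0.0144  0.1907] [300. 196.]
side bridge_grip tip 0.85 [0.5408 0.0656 0.1908] [290. 209.]
side bridge_grip tip 0.7 [ 0.4632 -0.0475  0.1759] [323. 199.]
```

View pics/ov5.png

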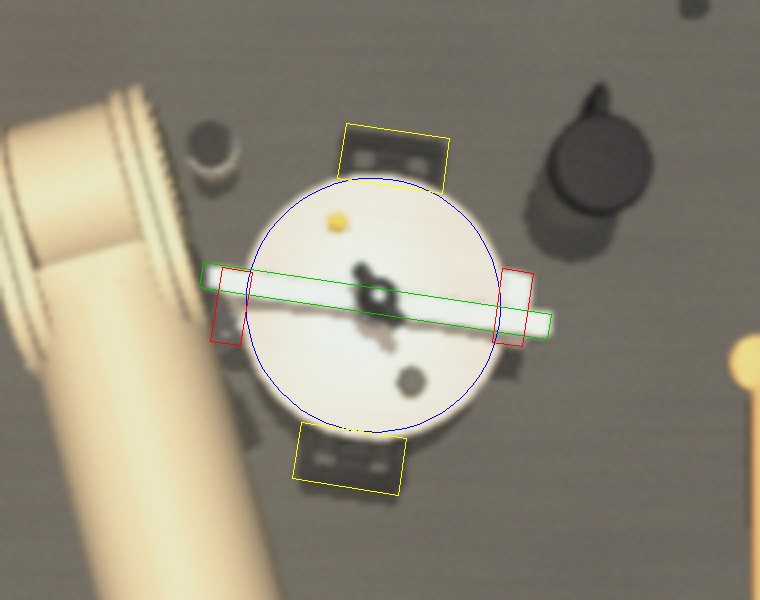

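View pics/ov5s.png

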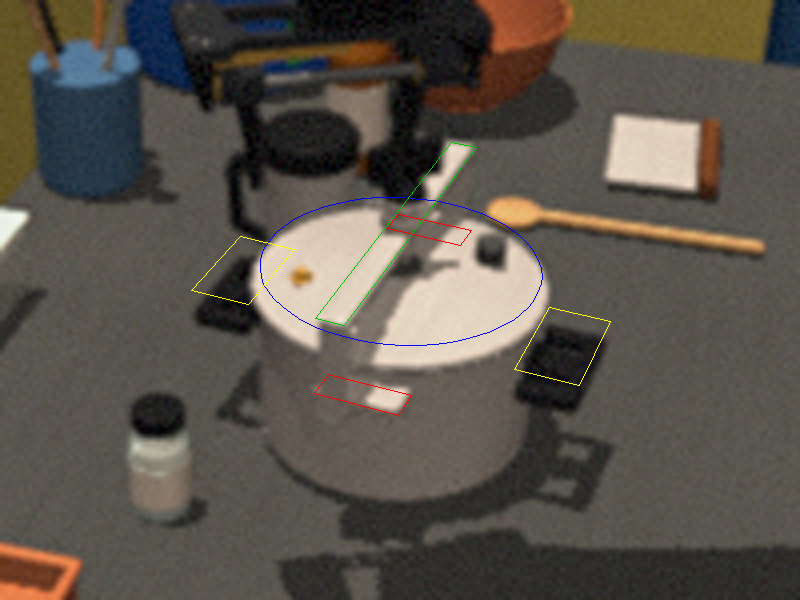

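>>> move_arm(
  deltas=[
    [1,0,0,0,-0.074],
    [1,0,0,0,-0.074],
    [1,0,0,0,-0.074],
    [1,0,0,0,-0.074],
    [1,0,0,0,-0.074],
    [1,0,0,0,-0.074],
    [1,0,0,0,-0.074],
    [1,0,0,0,-0.074],
    [1,0,0,0,-0.074],
    [1,0,0,0,-0.074],
    [1,0,0,0,-0.074],
    [1,0,0,0,-0.074],
  ],
)

```text
time: 11.05
ee_pos: [0.5452, 0.1586, 0.325]
eef_rot: [-0.162, 0.987, 0.0, -0.0]
ft_force: [-0.6, -0.4, 0.1]
width: 0.0872
```

>>> move_arm(
  deltas=[
    [1,0,0,0,-0.074],
    [1,0,0,0,-0.074],
    [1,0,0,0,-0.071],
    [1,0,0,0,0],
    [1,0,0,0,0],
  ],
)

```text
time: 11.47
ee_pos: [0.5452, 0.1585, 0.325]
eef_rot: [-0.324, 0.946, 0.0, -0.0]
ft_force: [-0.1, -0.2, 0.2]
width: 0.0869
```

```bash
python3 -c "
from h import *
to([.529,-.0132,.325])"
```

```text
t 11.47 pos [0.5452 0.1585 0.325 ] jaw 2.231 zax [-0.  0. -1.] F [-0.1 -0.2  0.2] T [0.068 0.043 0.032] w 0.0869 q [-0.64  0.17  0.32  1.46 -0.05  1.52  1.91]
tool delta mm [ 118.  -125.8   -0. ] units [ 4.72 -5.03 -0.  ]
```

>>> move_arm(
  deltas=[
    [1,0.787,-0.838,0,0],
    [1,0.787,-0.838,0,0],
    [1,0.787,-0.838,0,0],
    [1,0.787,-0.838,0,0],
    [1,0.787,-0.838,0,0],
    [1,0.787,-0.838,0,0],
    [1,0,0,0,0],
    [1,0,0,0.8,0],
    [1,0,0,0.8,0],
    [1,0,0,0,0],
    [1,0,0,0,0],
  ],
)

```text
time: 12.38
ee_pos: [0.5292, -0.0129, 0.2848]
eef_rot: [-0.325, 0.946, 0.0, -0.001]
ft_force: [-0.6, 0.6, 0.2]
width: 0.0865
```

```bash
python3 -c "
from ov import *
to([.529,-.0132,.232])
save('side','pics/side4.png')
ov('pics/side4.png','pics/ov6s.png',np.array([.529,-.0135]),-.13,-.13,.67,'side',200,140,200,150)"
```

```text
t 12.38 pos [ 0.5292 -0.0129  0.2848] jaw 2.232 zax [-0.002 -0.    -1.   ] F [-0.6  0.6  0.2] T [ 0.083  0.053 -0.015] w 0.0865 q [-0.47  0.09  0.44  1.64 -0.04  1.43  2.21]
tool delta mm [ 0.3 -0.1 52.8] units [ 0.01 -0.    2.11]
```

View pics/ov6s.png

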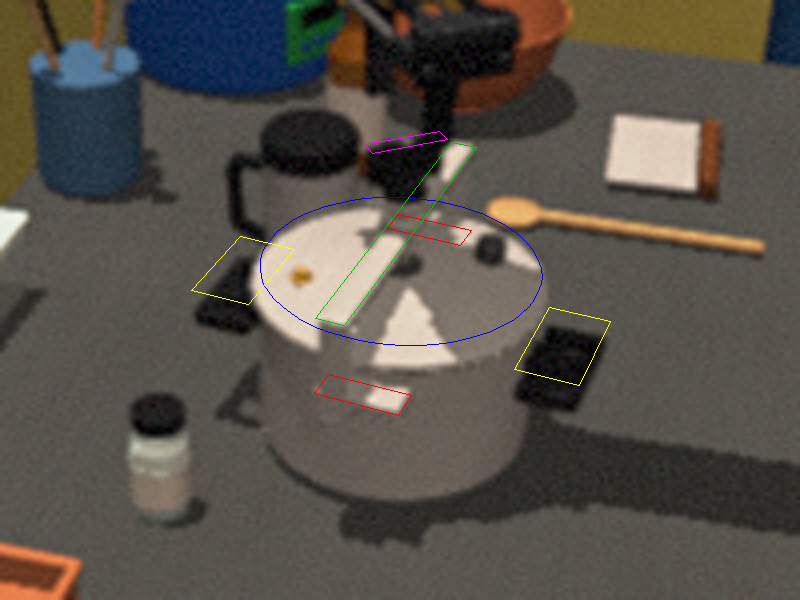

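>>> move_arm(
  deltas=[
    [1,0,0,0.7,0],
    [1,0,0,0.7,0],
    [1,0,0,0.7,0],
    [1,0,0,0,0],
    [-1,0,0,0,0],
    [-1,0,0,0,0],
    [-1,0,0,0,0],
    [-1,0,0,0,0],
    [-1,0,0,0,0],
    [-1,0,0,0,0],
    [-1,0,0,0,0],
    [-1,0,0,0,0],
  ],
  squeeze=50,
)

```text
time: 13.43
ee_pos: [0.5297, -0.0131, 0.2327]
eef_rot: [-0.326, 0.945, 0.0, 0.0]
ft_force: [0.4, -0.1, 0.1]
width: 0.0416
```

>>> move_arm(
  deltas=[
    [-1,0,0,0,0],
    [-1,0,0,0,0],
    [-1,0,0,0,0],
    [-1,0,0,0,0],
    [-1,0,0,0,0],
    [-1,0,0,0,0],
    [-1,0,0,0,0],
  ],
)

```text
time: 14.02
ee_pos: [0.5305, -0.0142, 0.2326]
eef_rot: [-0.325, 0.946, -0.001, 0.001]
ft_force: [6.1, -2.9, -2.7]
width: 0.0137
```

```bash
python3 b.py
```

```text
t 14.02 pos [ 0.5305 -0.0142  0.2326] jaw 2.234 zax [ 0.002 -0.001 -1.   ] F [ 6.1 -2.9 -2.7] T [-0.643 -1.054 -0.093] w 0.0137 q [-0.47  0.11  0.44  1.72 -0.05  1.32  2.22]
0.0016240086362460686 -2.0189215265348808 tool F [-2.98 -6.02  2.75]
```

>>> move_arm(
  deltas=[
    [-1,-0.03,-0.08,0,0],
    [-1,0,0,0,0.05],
    [-1,0,0,0,0.05],
    [-1,0,0,0,0.05],
    [-1,0,0,0,0.05],
  ],
)

```text
time: 14.43
ee_pos: [0.5309, -0.0146, 0.2325]
eef_rot: [-0.172, 0.985, -0.0, -0.001]
ft_force: [-3.8, -2.4, 2.4]
width: 0.0139
```

```bash
python3 b.py
```

```text
t 14.43 pos [ 0.5309 -0.0146  0.2325] jaw 1.917 zax [-0.002 -0.    -1.   ] F [-3.8 -2.4  2.4] T [-0.404  0.835  0.231] w 0.0139 q [-0.48  0.12  0.46  1.72 -0.05  1.32  1.91]
0.002188407806762977 -2.123546788908836 tool F [ 4.36 -0.98 -2.43]
```

>>> move_arm(
  deltas=[
    [-1,0,0,0,0.05],
    [-1,0,0,0,0.05],
    [-1,0,0,0,0.05],
    [-1,0,0,0,0.05],
  ],
)

```text
time: 14.77
ee_pos: [0.5309, -0.0151, 0.2325]
eef_rot: [-0.016, 1.0, -0.0, -0.001]
ft_force: [-3.4, -3.0, 1.8]
width: 0.0135
```

```bash
python3 b.py
```

```text
t 14.77 pos [ 0.5309 -0.0151  0.2325] jaw 1.602 zax [-0.001 -0.001 -1.   ] F [-3.4 -3.   1.8] T [-0.686  0.681  0.194] w 0.0135 q [-0.5   0.12  0.48  1.72 -0.05  1.32  1.59]
0.002488032609581001 -2.255088429880618 tool F [ 3.53 -2.93 -1.83]
```

>>> move_arm(
  deltas=[
    [-1,0,0,0,0.05],
    [-1,0,0,0,0.05],
    [-1,0,0,0,0.05],
    [-1,0,0,0,0.05],
  ],
)

```text
time: 15.1
ee_pos: [0.5309, -0.0155, 0.2325]
eef_rot: [0.141, 0.99, -0.001, -0.001]
ft_force: [-3.5, -5.1, 2.2]
width: 0.0135
```

```bash
python3 b.py
```

```text
t 15.1 pos [ 0.5309 -0.0155  0.2325] jaw 1.288 zax [-0.001 -0.001 -1.   ] F [-3.5 -5.1  2.2] T [-0.962  0.754  0.205] w 0.0135 q [-0.52  0.12  0.5   1.72 -0.06  1.32  1.28]
0.002770732829160269 -2.376336062554727 tool F [ 1.96 -5.9  -2.23]
```

>>> move_arm(
  deltas=[
    [-1,0,0,0,0.04],
    [-1,0,0,0,0.04],
  ],
)

```text
time: 15.27
ee_pos: [0.5309, -0.0157, 0.2325]
eef_rot: [0.203, 0.979, -0.001, -0.001]
ft_force: [-3.7, -5.5, 2.5]
width: 0.0137
```

```bash
python3 b.py
```

```text
t 15.27 pos [ 0.5309 -0.0157  0.2325] jaw 1.162 zax [-0.002 -0.001 -1.   ] F [-3.7 -5.5  2.5] T [-1.075  0.839  0.199] w 0.0137 q [-0.52  0.12  0.51  1.72 -0.06  1.32  1.16]
0.0028563278385662595 -2.4357706442806926 tool F [ 1.26 -6.5  -2.5 ]
```

>>> move_arm(
  deltas=[
    [-1,0,0,0,0.04],
    [-1,0,0,0,0.04],
  ],
)

```text
time: 15.43
ee_pos: [0.5308, -0.0158, 0.2325]
eef_rot: [0.264, 0.965, -0.001, -0.001]
ft_force: [-4.7, -5.4, 2.9]
width: 0.0136
```

```bash
python3 b.py
```

```text
t 15.43 pos [ 0.5308 -0.0158  0.2325] jaw 1.037 zax [-0.002 -0.002 -1.   ] F [-4.7 -5.4  2.9] T [-1.203  0.931  0.232] w 0.0136 q [-0.53  0.12  0.52  1.72 -0.06  1.32  1.03]
0.0029203764040769513 -2.475097594184766 tool F [ 1.32 -7.01 -2.88]
```

>>> move_arm(
  deltas=[
    [-1,0,-0.06,0,0.04],
    [-1,0,0,0,0.04],
  ],
)

```text
time: 15.6
ee_pos: [0.5306, -0.016, 0.2326]
eef_rot: [0.323, 0.946, -0.0, -0.0]
ft_force: [-1.2, -2.9, 0.4]
width: 0.0136
```

```bash
python3 b.py
```

```text
t 15.6 pos [ 0.5306 -0.016   0.2326] jaw 0.912 zax [-0. -0. -1.] F [-1.2 -2.9  0.4] T [-0.48   0.125  0.211] w 0.0136 q [-0.54  0.12  0.53  1.72 -0.06  1.32  0.91]
0.003016321861420279 -2.5747963090956056 tool F [-0.86 -3.01 -0.39]
```

>>> move_arm(
  deltas=[
    [-1,0,0,0,0.04],
    [-1,0,0,0,0.04],
  ],
)

```text
time: 15.77
ee_pos: [0.5305, -0.0162, 0.2325]
eef_rot: [0.382, 0.924, -0.0, -0.0]
ft_force: [-1.3, -4.3, 1.0]
width: 0.0139
```

```bash
python3 b.py
```

```text
t 15.77 pos [ 0.5305 -0.0162  0.2325] jaw 0.786 zax [-0.001 -0.001 -1.   ] F [-1.3 -4.3  1. ] T [-0.601  0.361  0.166] w 0.0139 q [-0.55  0.12  0.53  1.72 -0.06  1.32  0.79]
0.0030715793238610223 -2.6275957341435108 tool F [-2.1  -3.99 -1.  ]
```

>>> move_arm(
  deltas=[
    [-1,0,0,0,0.04],
    [-1,0,0,0,0.04],
  ],
)

```text
time: 15.93
ee_pos: [0.5304, -0.0163, 0.2325]
eef_rot: [0.44, 0.898, -0.001, -0.0]
ft_force: [-2.4, -3.0, 1.5]
width: 0.0136
```

```bash
python3 b.py
```

```text
t 15.93 pos [ 0.5304 -0.0163  0.2325] jaw 0.66 zax [-0.001 -0.001 -1.   ] F [-2.4 -3.   1.5] T [-0.702  0.486  0.178] w 0.0136 q [-0.55  0.12  0.54  1.72 -0.06  1.32  0.66]
0.003136663604892427 -2.680681010106278 tool F [-0.92 -3.72 -1.47]
```

>>> move_arm(
  deltas=[
    [-1,0,0,0,0.04],
    [-1,0,0,0,0.04],
  ],
)

```text
time: 16.1
ee_pos: [0.5303, -0.0164, 0.2325]
eef_rot: [0.495, 0.869, -0.001, -0.0]
ft_force: [-2.7, -4.2, 2.3]
width: 0.0136
```

```bash
python3 b.py
```

```text
t 16.1 pos [ 0.5303 -0.0164  0.2325] jaw 0.535 zax [-0.001 -0.001 -1.   ] F [-2.7 -4.2  2.3] T [-0.81   0.7    0.271] w 0.0136 q [-0.56  0.12  0.55  1.72 -0.06  1.32  0.54]
0.0031765629683161724 -2.7346267935165858 tool F [-2.18 -4.49 -2.25]
```

>>> move_arm(
  deltas=[
    [-1,0,0,0,0.04],
    [-1,0,0,0,0.04],
  ],
)

```text
time: 16.27
ee_pos: [0.5301, -0.0165, 0.2325]
eef_rot: [0.549, 0.836, -0.001, -0.0]
ft_force: [-3.4, -4.2, 3.4]
width: 0.014
```

```bash
python3 b.py
```

```text
t 16.27 pos [ 0.5301 -0.0165  0.2325] jaw 0.409 zax [-0.002 -0.001 -1.   ] F [-3.4 -4.2  3.4] T [-0.865  0.836  0.383] w 0.014 q [-0.57  0.12  0.56  1.72 -0.06  1.32  0.41]
0.0031874414373487467 -2.786690274777823 tool F [-2.48 -4.75 -3.38]
```

>>> move_arm(
  deltas=[
    [-1,0,0,0,0.015],
  ],
)

```text
time: 16.35
ee_pos: [0.5301, -0.0165, 0.2325]
eef_rot: [0.559, 0.829, -0.001, -0.0]
ft_force: [-3.9, -3.6, 2.9]
width: 0.0136
```

```bash
python3 b.py
```

```text
t 16.35 pos [ 0.5301 -0.0165  0.2325] jaw 0.385 zax [-0.002 -0.001 -1.   ] F [-3.9 -3.6  2.9] T [-0.835  0.836  0.316] w 0.0136 q [-0.57  0.12  0.56  1.72 -0.06  1.32  0.39]
0.0031615821694055946 -2.796306671270982 tool F [-1.91 -5.   -2.92]
```

>>> move_arm(
  deltas=[
    [-1,0,0,0,0.015],
  ],
)

```text
time: 16.43
ee_pos: [0.5301, -0.0165, 0.2325]
eef_rot: [0.568, 0.823, -0.001, -0.0]
ft_force: [-3.7, -4.1, 2.2]
width: 0.0137
```

```bash
python3 b.py
```

```text
t 16.43 pos [ 0.5301 -0.0165  0.2325] jaw 0.364 zax [-0.002 -0.001 -1.   ] F [-3.7 -4.1  2.2] T [-0.853  0.882  0.322] w 0.0137 q [-0.57  0.12  0.56  1.72 -0.06  1.32  0.37]
0.0032095769576292077 -2.7981657900736594 tool F [-2.52 -4.91 -2.15]
```

```bash
cat > avg.py <<'E'
from h import *
T=[]
for i in range(8):
    r.camera("side");s=r.read_state();T.append(s["torque"][2])
print("t",round(s["time"],2),np.round(T,3),"mean",np.mean(T).round(3));st()
E
python3 avg.py
```

```text
t 16.83 [0.262 0.188 0.211 0.213 0.237 0.237 0.194 0.187] mean 0.216
t 16.83 pos [ 0.53   -0.0165  0.2325] jaw 0.365 zax [-0.002 -0.001 -1.   ] F [-3.8 -3.8  2.8] T [-0.798  0.921  0.187] w 0.0139 q [-0.57  0.12  0.56  1.72 -0.06  1.32  0.37]
```

>>> move_arm(
  deltas=[
    [-1,0,0,0,0.02],
    [-1,0,0,0,0.02],
  ],
)

```text
time: 17.0
ee_pos: [0.53, -0.0166, 0.2325]
eef_rot: [0.593, 0.805, -0.001, -0.0]
ft_force: [-5.2, -4.6, 3.7]
width: 0.0133
```

```bash
python3 b.py
```

```text
t 17.0 pos [ 0.53   -0.0166  0.2325] jaw 0.301 zax [-0.002 -0.001 -1.   ] F [-5.2 -4.6  3.7] T [-0.865  1.049  0.345] w 0.0133 q [-0.57  0.12  0.57  1.72 -0.06  1.32  0.31]
0.0032027812203266363 -2.8356688612529832 tool F [-2.87 -6.35 -3.72]
```

>>> move_arm(
  deltas=[
    [-1,0,0,0,0.02],
  ],
)

```text
time: 17.08
ee_pos: [0.5299, -0.0166, 0.2325]
eef_rot: [0.606, 0.796, -0.001, -0.0]
ft_force: [-4.4, -3.7, 4.4]
width: 0.0137
```

```bash
python3 b.py
```

```text
t 17.08 pos [ 0.5299 -0.0166  0.2325] jaw 0.269 zax [-0.002 -0.001 -1.   ] F [-4.4 -3.7  4.4] T [-0.905  1.106  0.383] w 0.0137 q [-0.58  0.12  0.57  1.72 -0.06  1.32  0.27]
0.0032162048000735567 -2.845155055540611 tool F [-2.42 -5.19 -4.38]
```

>>> move_arm(
  deltas=[
    [-1,0,0,0,0.02],
  ],
)

```text
time: 17.17
ee_pos: [0.5299, -0.0165, 0.2325]
eef_rot: [0.618, 0.786, -0.001, -0.001]
ft_force: [-5.2, -4.1, 3.7]
width: 0.0135
```

```bash
python3 b.py
```

```text
t 17.17 pos [ 0.5299 -0.0165  0.2325] jaw 0.238 zax [-0.002 -0.001 -1.   ] F [-5.2 -4.1  3.7] T [-0.877  1.169  0.397] w 0.0135 q [-0.58  0.12  0.57  1.72 -0.06  1.32  0.24]
0.003171809365922838 -2.855111389756457 tool F [-2.72 -5.99 -3.65]
```

>>> move_arm(
  deltas=[
    [-1,0,0,0,0.02],
  ],
)

```text
time: 17.25
ee_pos: [0.5299, -0.0166, 0.2325]
eef_rot: [0.63, 0.776, -0.001, -0.001]
ft_force: [-5.6, -4.2, 3.7]
width: 0.0137
```

```bash
python3 b.py
```

```text
t 17.25 pos [ 0.5299 -0.0166  0.2325] jaw 0.206 zax [-0.002 -0.001 -1.   ] F [-5.6 -4.2  3.7] T [-0.931  1.196  0.374] w 0.0137 q [-0.58  0.12  0.57  1.72 -0.06  1.32  0.21]
0.0031711759866400262 -2.8683058548580234 tool F [-3.01 -6.37 -3.64]
```

>>> move_arm(
  deltas=[
    [1,0,0,0,0],
    [1,0,0,0,0],
    [1,0,0,0,0],
    [1,0,0,0,0],
    [1,0,0,0,0],
    [1,0,0,0,0],
    [1,0,0,0,0],
    [1,0,0,0,0],
    [1,0,0,0,0],
    [1,0,0,0,0],
    [1,0,0,0,0],
    [1,0,0,0,0],
  ],
)

```text
time: 18.25
ee_pos: [0.5307, -0.0155, 0.2325]
eef_rot: [0.63, 0.777, 0.0, -0.0]
ft_force: [0.0, -0.2, -1.2]
width: 0.0834
```

```bash
python3 avg.py
```

```text
t 18.65 [-0.023  0.018  0.046 -0.008  0.008  0.059  0.025 -0.047] mean 0.01
t 18.65 pos [ 0.5307 -0.0155  0.2325] jaw 0.208 zax [-0.  0. -1.] F [-0.4  0.4 -0.6] T [-0.089  0.034 -0.047] w 0.0867 q [-0.58  0.12  0.57  1.72 -0.06  1.32  0.21]
```

>>> move_arm(
  deltas=[
    [1,0,0,-0.8,0],
    [1,0,0,-0.8,0],
    [1,0,0,-0.9,0],
    [1,0,0,-0.9,0],
    [1,0.8,0,-0.9,0],
    [1,0.9,0,0,0],
    [1,0.9,0,0,0],
    [1,0.9,0,0,0],
    [1,0.9,0,0,0],
    [1,0.9,0,0,0],
    [1,0.9,0,0,0],
    [1,0,0,0,0],
  ],
)

```text
time: 19.65
ee_pos: [0.4973, 0.1412, 0.3396]
eef_rot: [0.627, 0.779, 0.0, -0.001]
ft_force: [-0.2, 1.1, -0.2]
width: 0.0873
```

```bash
python3 b.py; python3 -c "
from ov import *
for c in ('top','side'):
  save(c,f'pics/{c}5.png')
c=np.array([.529,-.0135])
ov('pics/top5.png','pics/ov7.png',c,-.13,-.13,.206-1.571)
ov('pics/side5.png','pics/ov7s.png',c,-.13,-.13,.206-1.571,'side',200,140,200,150)"
```

```text
t 19.65 pos [0.4973 0.1412 0.3396] jaw 0.215 zax [-0.001  0.001 -1.   ] F [-0.2  1.1 -0.2] T [-0.108  0.051 -0.058] w 0.0873 q [-0.77  0.04  0.42  1.56 -0.02  1.54 -0.13]
0.15787682163042197 0.20195973713162602 tool F [ 1.14 -0.    0.19]
```

View pics/ov7.png

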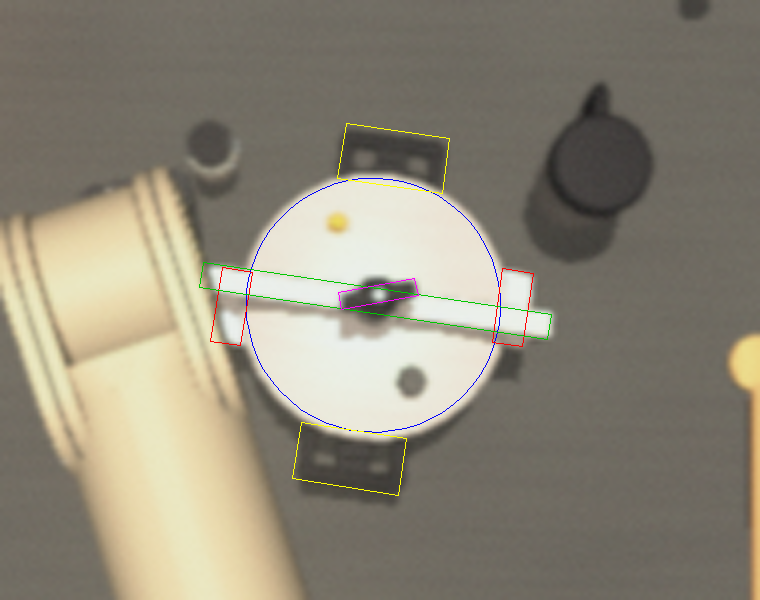

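View pics/ov7s.png

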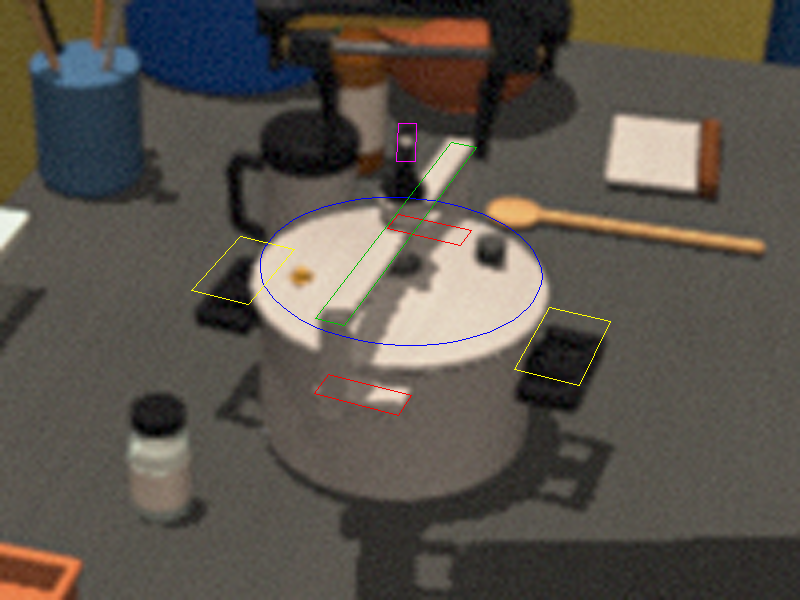

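```bash
python3 -c "
from bench import r
print(r.close_job())"
```

```text
the job is handed in; nothing more can be done
None
```

The cooker is closed and the job is handed in, at about 20 s of the 70 s limit. The interface gave no verdict, and I had no direct reading of the pull on the lugs.

- **Bridge:** I gripped the bar about 84 mm out and swung it about 0.88 rad clockwise, until it pressed against the stops with about 20 N. In the last top and side pictures it lies along the cooker's y axis, to within what I can see (about 0.02 rad).
- **Knob:** I turned it about 2.0 rad clockwise in one grip. The torque while turning stayed near 0.2 N m, then rose and levelled off at 0.37 to 0.40 N m. I took that as the clutch's first slip, stated as 0.36 N m, and stopped and let go.
- **Pull on the lugs:** My estimate of 90 to 96 N comes only from that torque. Single readings scatter by about 0.03 N m, so the exact moment of the slip is somewhat uncertain. With the knob held still, the reading fell back to about 0.2 N m, so I judged only by readings taken while turning.
- **Surroundings:** The gripper is open and clear of the cooker, with the wrist force near zero. The mug, spice jar and spoon look unmoved in the last pictures. I did not check the sauce bottle, tablet, rolling pin or scraper again with the detectors.

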